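Switch on the two paddle toggles of the bench switch box

ROBOT

A 6-joint arm with a two-finger parallel gripper is mounted at the origin on the work surface. World frame = base frame: x ahead of the robot, y to its left, z up, the work surface at z = 0. Lengths are in m, angles in degrees, forces in N, time in s.
With the tool pointing down it reaches from about 0.325 to 0.875 m from the base axis. Payload 4.4 kg.
Tool frame: the origin (TCP) lies on the centre line of the jaws, within the pads' length; the fingertips stand 22 mm ahead of it and the grasp point (between the pads) lies 3 mm ahead of it; z points along the fingers, y is the line along which they close (so a half turn about z gives the same grasp; the last joint's range is limited). The gripper opens to 85 mm and grips with 20 to 120 N. Pads are 22 mm wide; open, the fingers measure 114 mm over their backs; the gripper's body (76 mm by 85 mm) begins 54 mm behind the grasp point. The pads swing forward as they close: fully open they stand 13 mm farther back than shut.
Start: joints at [-8.623, 11.837, 88.321, -0, 79.842, -8.623], TCP at [0.575, -0, 0.225] pointing down, gripper open.
Joint ranges: [-156.59, 156.59], [-49.26, 127.26], [12.9, 141.05], [-63.56, 243.56], [4.71, 150.69], [-161.64, 161.64]. Speed limits (degrees/s): [159.86, 159.86, 180, 180, 180, 180].

INTERFACE

Orientations are given as a 3x3 rotation matrix whose columns are the frame's x, y, z axes.
In Python, from plant import ctrl, viewer, ticket, monitor gives the robot as it stands (ctrl), with the cameras (viewer), the job (ticket) and the readings (monitor).
- The arm moves only by the shell command python3 shift.py [FORCE], which reads ROWS from standard input. ROWS is a JSON list of rows, 1 to 10 of them, each an object with the fields rx, ry, rz (a rotation vector in normalised numbers (1 is 4 rad)), tx, ty, tz (the shift in shares of 0.8 m (1.0 is 0.8 m)), aperture (the opening from 0.0 (shut) to 1.0 (fully open)); a field left out counts as zero (the opening has to be given); each row is the pose to reach, as a shift and turn from the pose commanded when the command began, along the tool's axes at that moment; what a row does not reach only later rows make up. A row lasts 1/12 s, in which the tool goes at most 0.0417 m and 7.16 degrees, less where a joint would pass 70% of its speed; a pose out of reach is approached as far as the arm can. The fingers move at their own pace and stop on an object; FORCE is the grip in N (left out, the last holds). Time passes only in rows, so rows that do not move let the fingers close. It prints the time, the measured TCP pose, the force, the opening and the grip force at its end. No shift or turn number may pass 1 either way. Input that does not fit is refused with a message, and nothing moves.
- monitor.state(): the state, without advancing time (a new reading comes with each control period).
- viewer.capture(name): name is "scene" or "side" or "wrist"; returns the picture (384x512x3 uint8, blue, green, red); there is no depth.
- viewer.camera_params(name): a dict with "mtx" (3x3 intrinsics, pixels), "R" (3x3) and "t" (3): a world point X has camera coordinates R X + t; the wrist camera has in their place "T_tool_cam" (4x4, takes a point from camera to tool coordinates, whose origin is the TCP and whose axes are the flange's). Camera axes: x right, y down, z forward; pixel columns grow to the right and rows downward; lengths in m; the calibration is good to about 2 mm. A picture is of the moment at which its call begins: read the wrist's pose just before it. camera_params takes no time and is no camera call.
- ticket.finish_job(): hands the job in; it is judged then, once.
The state is a dict: "time_s": time; "joint_pos": joint angles; "joint_velocities": joint speeds; "tau": joint torques, N m; "tool_pos": TCP position; "tcp_rot": TCP orientation; "ft_force": force on the tool from outside, world axes, zero at the start; "moment": the same for the moment, N m; "finger_gap": opening from 0.0 (shut) to 1.0 (fully open); "finger_force": force on a finger pad.
Only numpy, scipy, OpenCV 4.12 (cv2) and the standard library are available. Lean on these libraries where they do the work, as an engineer would, in place of code of your own. Each camera call takes 0.05 s, during which the arm holds its last target. There are 200 camera calls.

TASK

On the jewellery bench's white switch box, switch on the two wide flat paddle toggles: flip each of them all the way over, so that it leans away from you instead of towards you. Leave the two slim round toggles in the same row standing as they are.

Things in the scene. Friction and masses are not known exactly. Their poses are not given: they have to be found in the camera images.
- switchbox: Fixed white box, 110 mm deep (x), 200 mm along the row (y), 60 mm tall; origin under its centre, x away from the robot, turned up to 20 degrees. On top along its middle: four toggles in any order, 38 mm apart, on grey blocks (56 mm in x, 32 mm in y, tops 74 mm above the table), hinges on the box's y axis. A loose mug, jar and file lie round the box, 25 mm or more off.
- paddle_a (a joint): Hinge of paddle toggle a, rad: 0 = leaning fully towards the robot (off), 1.0 = leaning fully away (on), hard stops at both ends, upright at 0.5. It starts at 0 to 0.12. Stiff hinge (0.08 N m, 2 to 4 N at the paddle); it stays where it is left.
- paddle_a_tip (a point): Point on the lever's centre line, 52 mm from its hinge. Black flat paddle 24 mm wide along the row, 7 mm thick, 26 to 56 mm from the hinge, on an 8 mm steel stem. z axis: from the hinge up along the lever; y: along the row, parallel to the hinge; x: the way it moves when flipped away from the robot. The hinge is 72 mm above the table.
- paddle_b (a joint): Hinge of paddle toggle b, rad: 0 = leaning fully towards the robot (off), 1.0 = leaning fully away (on), hard stops at both ends, upright at 0.5. It starts at 0 to 0.12. Stiff hinge (0.08 N m, 2 to 4 N at the paddle); it stays where it is left.
- paddle_b_tip (a point): Point on the lever's centre line, 52 mm from its hinge. Black flat paddle 24 mm wide along the row, 7 mm thick, 26 to 56 mm from the hinge, on an 8 mm steel stem. z axis: from the hinge up along the lever; y: along the row, parallel to the hinge; x: the way it moves when flipped away from the robot. The hinge is 72 mm above the table.
- slim_a_tip (a point): Rounded tip of slim toggle a, to be left alone: a black stick 9 to 12 mm thick on an 8 mm steel stem, same hinge height and swing as the paddles; point 52 mm from its hinge, axes as for paddle_a_tip. It starts leaning towards the robot, and is as easily moved as a paddle.
- slim_b_tip (a point): Rounded tip of slim toggle b, to be left alone: a black stick 9 to 12 mm thick on an 8 mm steel stem, same hinge height and swing as the paddles; point 52 mm from its hinge, axes as for paddle_a_tip. It starts leaning away from the robot, and is as easily moved as a paddle.

How it is judged:
By the outcome, as a careful person would: the job done as asked, in the order asked, and still so for the second after the job is handed in, with the robot touching nothing.
It also fails if it takes over 35 s, if anything falls off the work surface, if the arm or the gripper's body presses on something with over 40 N, if the wrist force passes 120 N, or if a joint passes its speed limit or range.

## Working session

There is one attempt and no reset: what is moved stays moved. The work goes in short steps, Python scripts to look and compute and a shell command to move; the robot and the scene stay as the last step left them, time stands still between calls to the robot, and variables do not carry over. Pictures are saved under pics/ and viewed, at most 10 in all, crops included, and the job is handed in when it is done.

```bash
ls; mkdir -p pics; python3 - <<'E'
from plant import ctrl, viewer, ticket, monitor
import cv2,numpy as np
s=monitor.state(); print(s['time_s'],s['tool_pos'],np.round(s['tcp_rot'],3).tolist())
for n in ("scene","side"):
    cv2.imwrite(f"pics/{n}0.png",cv2.resize(viewer.capture(n),(800,600),interpolation=cv2.INTER_CUBIC)); print(n,viewer.camera_params(n))
E
```

```text
pics
plant.py
shift.py
0.0 [5.74226819e-01 1.08707990e-04 2.23820974e-01] [[-0.0, 1.0, -0.002], [1.0, 0.0, 0.0], [0.0, -0.002, -1.0]]
scene {'mtx': array([[407.4127939 ,   0.        , 259.09004719],
       [  0.        , 407.4127939 , 189.84614912],
       [  0.        ,   0.        ,   1.        ]]), 'R': array([[ 0.51560958,  0.85679998, -0.00636825],
       [ 0.55834832, -0.34162484, -0.75600239],
       [-0.64991839,  0.38624638, -0.65453787]]), 't': array([-0.30959951, -0.22345901,  1.05730022])}
side {'mtx': array([[356.26194941,   0.        , 260.104354  ],
       [  0.        , 356.26194941, 190.67771921],
       [  0.        ,   0.        ,   1.        ]]), 'R': array([[-0.99591914, -0.08928784,  0.01314345],
       [-0.07110167,  0.68655495, -0.72359302],
       [ 0.05558436, -0.72157466, -0.69010173]]), 't': array([0.56474175, 0.0695607 , 0.73139478])}
```

View pics/scene0.png

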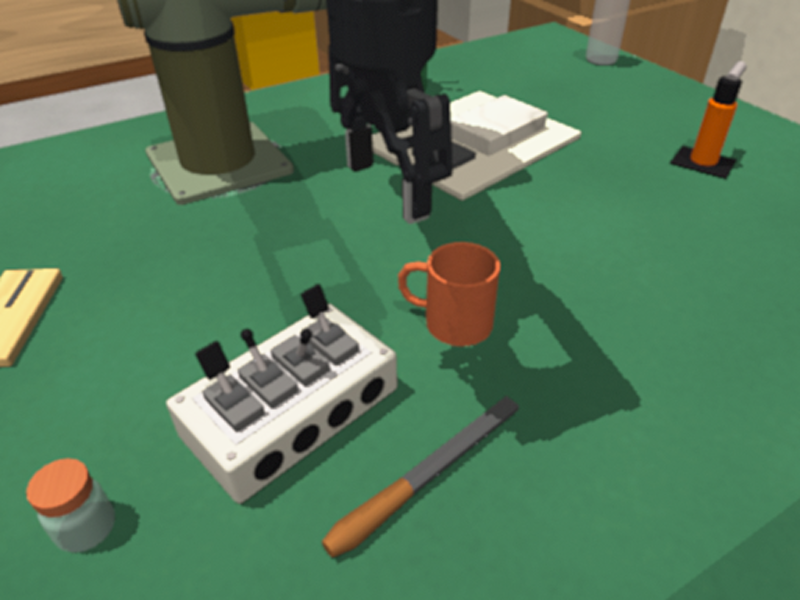

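View pics/side0.png

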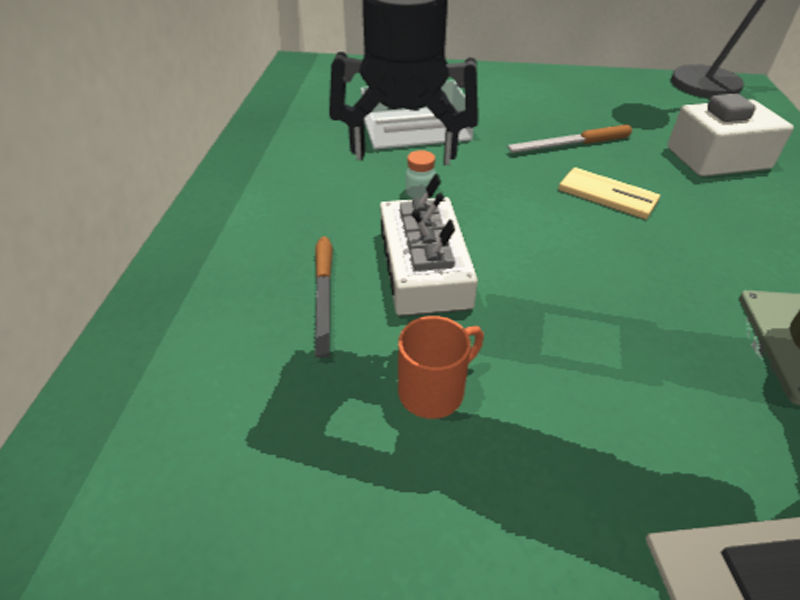

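The pictures show the box with paddles at both ends of the row: scene (213,360) and (316,302). The slims sit between them: one leans toward the robot at (247,335), one away at (306,337). The mug is beyond the +y end at about (460,290). I'll fit the box pose from its top corners.

```bash
cat > h.py <<'E'
from plant import ctrl, viewer, ticket, monitor
import cv2,numpy as np
from scipy.optimize import least_squares
from scipy.spatial.transform import Rotation as Ro
P={n:viewer.camera_params(n) for n in("scene","side")}
def proj(n,X):
    c=P[n]; p=c['mtx']@(c['R']@np.asarray(X,float).T+c['t'][:,None]); return ((p[:2]/p[2]).T+.5)*1.5625-.5
def box(p,L):
    c,s=np.cos(p[2]),np.sin(p[2]); L=np.atleast_2d(L).astype(float); return np.c_[p[0]+c*L[:,0]-s*L[:,1],p[1]+s*L[:,0]+c*L[:,1],L[:,2]]
def tip(y,q,r=.052): return [r*np.sin(q-.5),y,.072+r*np.cos(q-.5)]
E
python3 - <<'E'
from h import *
C=[[-.055,-.1,.06],[-.055,.1,.06],[.055,.1,.06],[.055,-.1,.06]]
ob={'scene':[(169,404),(321,308),(397,353),(236,472)],'side':[(450,198),(475,280),(396,287),(380,203)]}
def res(p,ns=('scene','side')): return np.concatenate([(proj(n,box(p,C))-ob[n]).ravel() for n in ns])
for ns in (('scene',),('side',),('scene','side')):
    r=least_squares(lambda p:res(p,ns),[.6,0,0]); print(ns,r.x[:2],np.degrees(r.x[2]),np.round(r.fun,1))
p=r.x; np.save('p.npy',p)
for y in(-.057,-.019,.019,.057):
    for q in (0,.1,1): print(y,q,*[np.round(proj(n,box(p,tip(y,q,.044)))) for n in P], np.round(box(p,tip(y,q)),4))
for n,a in (("scene",(150,270,420,500)),("side",(370,140,500,320))):
    im=cv2.resize(viewer.capture(n),(800,600),interpolation=cv2.INTER_CUBIC)
    L=[[x,y,0.0600] for x,y,_ in C]+[tip(-.057,.06),tip(.057,.06)]+[[0,y,.072] for y in(-.057,-.019,.019,.057)]
    im=im[a[1]:a[3],a[0]:a[2]]; im=cv2.resize(im,None,fx=2.5,fy=2.5)
    for u in proj(n,box(p,L)): cv2.circle(im,tuple(int(v*2.5) for v in (u-[a[0],a[1]])),3,(0,0,255),-1)
    cv2.imwrite(f"pics/{n}1.png",im)
a=cv2.imread("pics/scene1.png");b=cv2.imread("pics/side1.png");print(a.shape,b.shape)
E
```

```text
('scene',) [ 0.55466082 -0.10595667] 16.142465481684216 [-4.6  2.1  4.9 -7.   1.7 -3.6 -1.   3.7]
('side',) [ 0.55174103 -0.107037  ] 12.470376777873476 [-0.5 -1.2  2.4  1.2 -1.8  0.7 -0.2 -2. ]
('scene', 'side') [ 0.55380137 -0.10600288] 14.942599568032422 [-5.  -0.5  6.5 -7.1  1.9 -2.5 -4.   2.3 -4.8 -1.6  3.6  0.2  0.1  2.
 -4.2 -0.6]
-0.057 0 [[213. 360.]] [[431. 185.]] [[ 0.5444 -0.1675  0.1176]]
-0.057 0.1 [[215. 361.]] [[428. 184.]] [[ 0.5489 -0.1663  0.1199]]
-0.057 1 [[241. 385.]] [[402. 187.]] [[ 0.5926 -0.1546  0.1176]]
-0.019 0 [[248. 338.]] [[436. 200.]] [[ 0.5346 -0.1308  0.1176]]
-0.019 0.1 [[251. 339.]] [[434. 199.]] [[ 0.5391 -0.1296  0.1199]]
-0.019 1 [[277. 361.]] [[407. 202.]] [[ 0.5828 -0.1179  0.1176]]
0.019 0 [[282. 318.]] [[442. 215.]] [[ 0.5248 -0.0941  0.1176]]
0.019 0.1 [[284. 318.]] [[440. 214.]] [[ 0.5293 -0.0929  0.1199]]
0.019 1 [[310. 339.]] [[412. 218.]] [[ 0.573  -0.0812  0.1176]]
0.057 0 [[312. 299.]] [[449. 232.]] [[ 0.515  -0.0574  0.1176]]
0.057 0.1 [[315. 299.]] [[446. 231.]] [[ 0.5195 -0.0562  0.1199]]
0.057 1 [[341. 319.]] [[417. 235.]] [[ 0.5632 -0.0445  0.1176]]
(575, 675, 3) (450, 325, 3)
```

View pics/scene1.png

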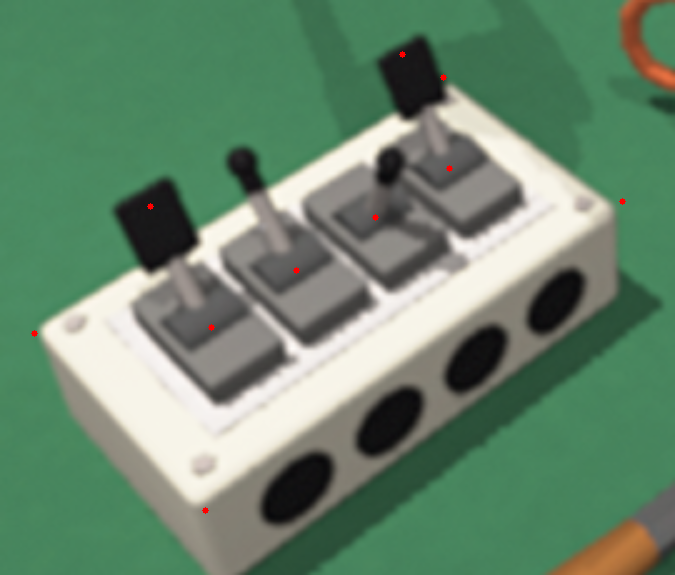

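View pics/side1.png

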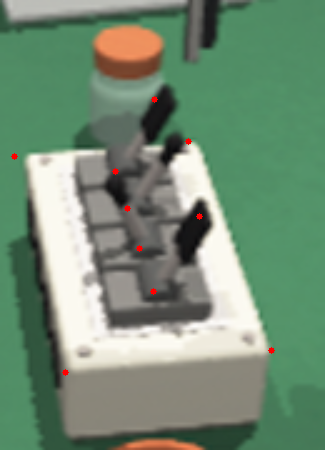

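```bash
python3 - <<'E'
from h import *
C=[[-.055,-.1,.06],[-.055,.1,.06],[.055,.1,.06],[.055,-.1,.06]]
S=lambda L:np.array(L)/2.5+[150,270]; D=lambda L:np.array(L)/2.5+[370,140]
Y=[-.057,-.019,.019,.057]; B=[[0,y,.074] for y in Y]
obs=[('scene',B,S([(208,328),(295,277),(376,222),(458,172)])),('scene',C,S([(38,330),(459,84),(616,203),(199,508)])),
('side',C,D([(192,143),(269,352),(65,370),(24,154)])),('side',[B[3]],D([(157,292)])),
('scene',[tip(-.057,.05,.041),tip(.057,.05,.041)],S([(156,225),(412,78)])),('side',[tip(-.057,.05,.041),tip(.057,.05,.041)],D([(158,115),(194,232)]))]
for sel in (obs[:2],obs[2:4],obs[:4],obs):
    f=lambda p:np.concatenate([(proj(n,box(p,L))-o).ravel() for n,L,o in sel])
    r=least_squares(f,[.55,-.1,.2],loss='soft_l1'); print(r.x[:2],np.degrees(r.x[2]),np.round(f(r.x),1))
p=r.x;np.save('p.npy',p)
for y in Y: print(y,[np.round(box(p,tip(y,q)),4) for q in (0,.5,1)])
E
```

```text
[ 0.55667566 -0.10619576] 12.919054963564191 [ 0.6 -0.7  0.7 -2.3  1.  -0.9 -1.2 -0.2 -0.6  0.4 -1.6 -0.5  4.9  3.9
 -1.   2.6]
[ 0.55167284 -0.1062166 ] 13.534232831756343 [ 1.5 -0.4  1.   0.2 -0.3  0.5 -0.9  0.2 -0.7 -1.2]
[ 0.55410507 -0.10598925] 13.698361246200697 [ 0.4 -2.2  0.1 -4.  -0.1 -2.8 -2.6 -2.2 -1.1 -0.2 -3.8 -2.2  3.4  1.1
 -0.1  0.7 -0.3 -0.5 -0.6  0.1 -1.9  0.6 -2.7  0.3 -2.4 -1.2]
[ 0.55318678 -0.10616303] 13.832184474771083 [-0.1 -2.7 -0.4 -4.5 -0.6 -3.3 -3.3 -2.8 -1.6 -0.6 -4.5 -2.6  2.7  0.5
 -0.4  0.1  0.2 -0.5  0.2 -0.  -1.   0.6 -2.2  0.3 -1.6 -1.2  2.2  1.9
  0.5  0.4 -3.2  0.3 -1.8  0.8]
-0.057 [array([[ 0.5426, -0.1675,  0.1176]]), array([[ 0.5668, -0.1615,  0.124 ]]), array([[ 0.591 , -0.1555,  0.1176]])]
-0.019 [array([[ 0.5335, -0.1306,  0.1176]]), array([[ 0.5577, -0.1246,  0.124 ]]), array([[ 0.5819, -0.1187,  0.1176]])]
0.019 [array([[ 0.5244, -0.0937,  0.1176]]), array([[ 0.5486, -0.0877,  0.124 ]]), array([[ 0.5729, -0.0818,  0.1176]])]
0.057 [array([[ 0.5154, -0.0568,  0.1176]]), array([[ 0.5396, -0.0508,  0.124 ]]), array([[ 0.5638, -0.0449,  0.1176]])]
```

Units first: shifts go in shares of 0.8 m and turns go in shares of 4 rad. So 0.101 m / 0.8 = 0.1263, -0.097 m / 0.8 = -0.1213, -13.5 degrees / 229.1831 = -0.0589.

```bash
echo '[{"rz":-0.0284,"tx":-0.0413,"ty":-0.0413,"aperture":0},{"rz":-0.0589,"tx":-0.0825,"ty":-0.0825,"aperture":0},{"rz":-0.0589,"tx":-0.0825,"ty":-0.1213,"aperture":0},{"rz":-0.0589,"tx":-0.0825,"ty":-0.1213,"aperture":0},{"rz":-0.0589,"tx":-0.0825,"ty":-0.1213,"aperture":0},{"rz":-0.0589,"tx":-0.0825,"ty":-0.1213,"tz":0.0438,"aperture":0},{"rz":-0.0589,"tx":-0.0825,"ty":-0.1213,"tz":0.0875,"aperture":0},{"rz":-0.0589,"tx":-0.0825,"ty":-0.1213,"tz":0.1263,"aperture":0},{"rz":-0.0589,"tx":-0.0825,"ty":-0.1213,"tz":0.1263,"aperture":0},{"rz":-0.0589,"tx":-0.0825,"ty":-0.1213,"tz":0.1263,"aperture":0}]' | python3 shift.py 20
python3 - <<'E'
from h import *
p=np.load('p.npy')
a=[cv2.resize(viewer.capture(n),(800,600),interpolation=cv2.INTER_CUBIC) for n in("scene","side")]
a=[cv2.resize(a[0][180:480,150:450],(500,500)),cv2.resize(a[1][80:330,330:500],(298,500))]
cv2.imwrite("pics/c2.png",np.hstack(a))
E
```

```text
time_s: 1.03
tool_pos: [0.4776, -0.0653, 0.1229]
tcp_rot: [[-0.234, 0.972, -0.003], [0.972, 0.234, 0.001], [0.002, -0.003, -1.0]]
ft_force: [0.3, -0.1, 0.2]
finger_gap: -0.002
finger_force: 0.0
```

View pics/c2.png

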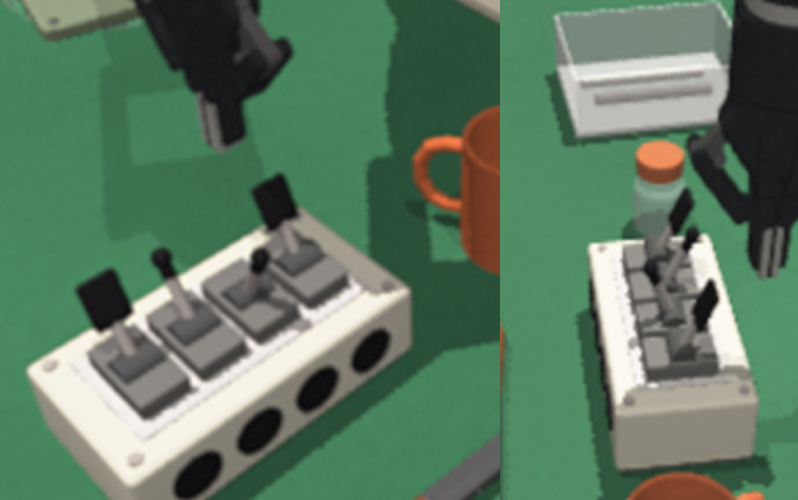

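The shut fingers are lined up with the +y paddle on the robot side: scene tip (220,140), paddle (275,200). Pushing along tool y.

Scaled: 0.058 m / 0.8 = 0.0725, 0.056 m / 0.8 = 0.07.

```bash
echo '[{"ty":0.0188,"aperture":0},{"ty":0.0313,"aperture":0},{"ty":0.04,"aperture":0},{"ty":0.0488,"aperture":0},{"ty":0.0575,"aperture":0},{"ty":0.0663,"aperture":0},{"ty":0.07,"aperture":0},{"ty":0.0725,"aperture":0},{"ty":0.0725,"aperture":0}]' | python3 shift.py
echo '[{"ty":0.0025,"aperture":0},{"ty":0.0025,"aperture":0}]' | python3 shift.py
echo '[{"ty":0.0025,"aperture":0},{"ty":0.0025,"aperture":0}]' | python3 shift.py
```

```text
time_s: 1.88
tool_pos: [0.5346, -0.0524, 0.1238]
tcp_rot: [[-0.234, 0.972, -0.0], [0.972, 0.234, 0.0], [0.0, -0.0, -1.0]]
ft_force: [-0.5, -0.4, -0.5]
finger_gap: -0.002
finger_force: 0.0
time_s: 2.05
tool_pos: [0.5363, -0.052, 0.1239]
tcp_rot: [[-0.233, 0.972, -0.0], [0.972, 0.233, 0.0], [0.0, -0.0, -1.0]]
ft_force: [0.5, -0.3, 0.1]
finger_gap: 0.001
finger_force: 0.0
time_s: 2.22
tool_pos: [0.5384, -0.0516, 0.124]
tcp_rot: [[-0.233, 0.972, 0.0], [0.972, 0.233, 0.0], [-0.0, 0.0, -1.0]]
ft_force: [-0.1, 0.1, 0.2]
finger_gap: 0.003
finger_force: 0.0
```

```bash
cat > look.py <<'E'
import sys
from h import *
a=[cv2.resize(viewer.capture(n),(800,600),interpolation=cv2.INTER_CUBIC) for n in("scene","side")]
a=[cv2.resize(a[0][180:480,150:450],(500,500)),cv2.resize(a[1][80:330,330:500],(298,500))]
cv2.imwrite(f"pics/{sys.argv[1]}.png",np.hstack(a))
E
python3 look.py c3
```

```text
(no output)
```

View pics/c3.png

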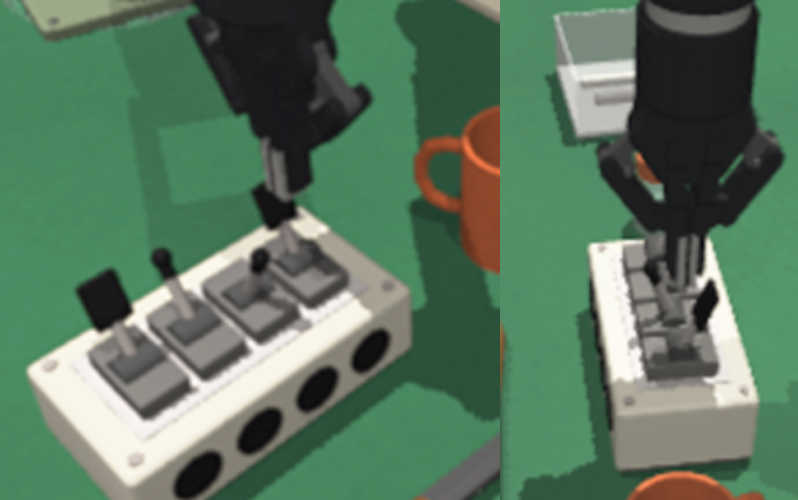

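```bash
python3 - <<'E'
from h import *
s=monitor.state();t=s['tool_pos'];print(t)
for z in (.10,.12,.14,.16): print(z,[((proj(n,[[t[0],t[1],z]])[0]-o)*k+f).round() for n,o,k,f in (('scene',(150,180),(5/3,5/3),(0,0)),('side',(330,80),(1.753,2),(500,0)))])
a=[cv2.resize(viewer.capture(n)[r[0]:r[1],r[2]:r[3]],(400,600),interpolation=cv2.INTER_CUBIC) for n,r in(("scene",(140,230,180,240)),("side",(95,185,250,310)))]
cv2.imwrite("pics/c4.png",np.hstack(a))
E
```

```text
[ 0.53824322 -0.05157789  0.12401575]
0.1 [array([294., 227.]), array([681., 320.])]
0.12 [array([291., 202.]), array([682., 295.])]
0.14 [array([288., 175.]), array([683., 269.])]
0.16 [array([284., 147.]), array([685., 242.])]
```

View pics/c4.png

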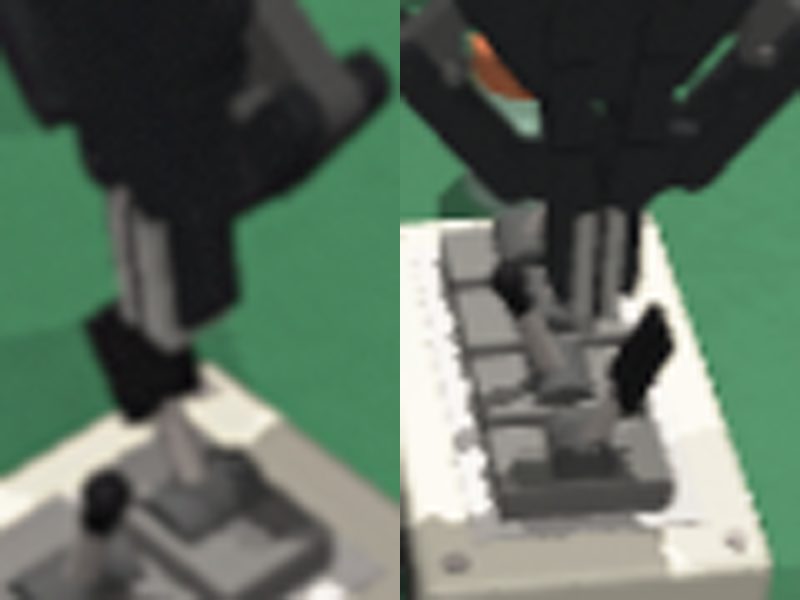

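```bash
python3 - <<'E'
from h import *
def tri(a,b):
    f=lambda X:np.concatenate([(proj(n,[X])[0]+.5)/1.5625-.5-o for n,o in(('scene',a),('side',b))])
    r=least_squares(f,[.54,-.05,.1]); return r.x.round(4),r.fun.round(2)
print('finger',tri((206.7,188),(279,141)))
print('paddle top mid',tri((180+105/6.667,140+310/6.667),(250+258/6.667,95+315/6.667)))
print('paddle c',tri((180+145/6.667,140+360/6.667),(250+242/6.667,95+360/6.667)))
E
```

```text
finger (array([ 0.5369, -0.0522,  0.129 ]), array([-0.47, -0.44, -0.64,  0.58]))
paddle top mid (array([ 0.5169, -0.0615,  0.1213]), array([-0.3 , -0.29, -0.41,  0.38]))
paddle c (array([ 0.5215, -0.0557,  0.1074]), array([-0.6 , -0.56, -0.81,  0.73]))
```

```bash
python3 - <<'E'
from h import *
f=lambda X:np.concatenate([proj('scene',[X])[0]-[283.2,265.8],proj('side',[X])[0]-[484,216.5]])
r=least_squares(f,[.5,-.06,.1]);print(r.x,r.fun)
for z in(.09,.1,.11,.12,.13):print(z,proj('scene',[[.4776,-.0653,z]])[0],proj('side',[[.4776,-.0653,z]])[0])
c=viewer.camera_params('wrist');print(c)
cv2.imwrite('pics/w1.png',viewer.capture('wrist'))
E
```

```text
[ 0.47608221 -0.06760073  0.12890503] [-0.80076696 -0.84072965 -1.03520681  1.06745824]
0.09 [289.97889667 294.49162095] [478.70072208 242.50601202]
0.1 [288.76877207 287.13369138] [479.47523651 236.51131784]
0.11 [287.53426393 279.62750245] [480.26441169 230.40315039]
0.12 [286.27462778 271.96852749] [481.06866785 224.178257  ]
0.13 [284.98908853 264.15205368] [481.88844147 217.83325947]
{'mtx': array([[282.27515126,   0.        , 254.48726668],
       [  0.        , 282.27515126, 189.13999691],
       [  0.        ,   0.        ,   1.        ]]), 'T_tool_cam': array([[-2.25134796e-03, -9.52804225e-01, -3.03577073e-01,
         7.70810262e-02],
       [ 9.99997463e-01, -2.12463576e-03, -7.47685956e-04,
        -2.28534404e-04],
       [ 6.74076308e-05, -3.03577987e-01,  9.52806592e-01,
        -1.49305506e-01],
       [ 0.00000000e+00,  0.00000000e+00,  0.00000000e+00,
         1.00000000e+00]])}
```

View pics/w1.png

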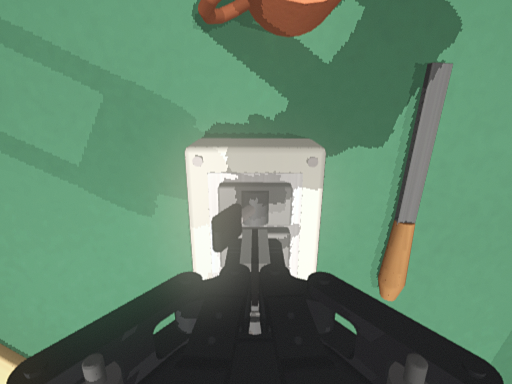

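The shut fingertips triangulate to z≈0.128, in both pictures. That is about 26 mm higher than the TCP figure implies, so the fingers passed over the paddle, which is unmoved. I'll back off, go 25 mm lower and push again.

Scaled: -0.062 m / 0.8 = -0.0775, 0.025 m / 0.8 = 0.0313.

```bash
echo '[{"ty":-0.0375,"aperture":0},{"ty":-0.0775,"aperture":0},{"ty":-0.0775,"aperture":0},{"ty":-0.0775,"tz":0.0313,"aperture":0},{"ty":-0.0775,"tz":0.0313,"aperture":0},{"ty":-0.0775,"tz":0.0313,"aperture":0}]' | python3 shift.py
echo '[{"ty":0.0188,"aperture":0},{"ty":0.0313,"aperture":0},{"ty":0.04,"aperture":0},{"ty":0.0488,"aperture":0}]' | python3 shift.py
echo '[{"ty":0.0088,"aperture":0},{"ty":0.0175,"aperture":0},{"ty":0.0225,"aperture":0}]' | python3 shift.py
echo '[{"ty":0.0038,"aperture":0},{"ty":0.0038,"aperture":0}]' | python3 shift.py
```

```text
time_s: 2.97
tool_pos: [0.4768, -0.0656, 0.0981]
tcp_rot: [[-0.233, 0.972, -0.003], [0.972, 0.233, 0.001], [0.002, -0.003, -1.0]]
ft_force: [0.4, 0.0, 0.8]
finger_gap: -0.001
finger_force: 0.0
time_s: 3.3
tool_pos: [0.517, -0.0569, 0.0997]
tcp_rot: [[-0.234, 0.972, 0.0], [0.972, 0.234, -0.001], [-0.001, 0.0, -1.0]]
ft_force: [-2.7, -0.8, 2.0]
finger_gap: -0.001
finger_force: 1.0
time_s: 3.55
tool_pos: [0.534, -0.0525, 0.0988]
tcp_rot: [[-0.234, 0.972, -0.0], [0.972, 0.234, -0.0], [0.0, -0.0, -1.0]]
ft_force: [-2.0, -1.9, -0.6]
finger_gap: -0.003
finger_force: 0.9
time_s: 3.72
tool_pos: [0.5368, -0.0517, 0.0987]
tcp_rot: [[-0.234, 0.972, 0.0], [0.972, 0.234, 0.0], [0.0, 0.0, -1.0]]
ft_force: [0.3, -0.7, 0.4]
finger_gap: -0.001
finger_force: 0.0
```

Scaled: 0.002 m / 0.8 = 0.0025.

```bash
for i in 1 ; do echo '[{"ty":0.0025,"aperture":0},{"ty":0.0025,"aperture":0}]' | python3 shift.py; echo '[{"ty":0.0025,"aperture":0},{"ty":0.0025,"aperture":0}]' | python3 shift.py; echo '[{"ty":0.0025,"aperture":0},{"ty":0.0025,"aperture":0}]' | python3 shift.py; done | grep -E 'pos|ft'; python3 look.py c5
```

```text
tool_pos: [0.5382, -0.0514, 0.0988]
ft_force: [-0.6, 0.5, 0.2]
tool_pos: [0.5401, -0.051, 0.0989]
ft_force: [-2.3, -0.7, 0.2]
tool_pos: [0.5423, -0.0505, 0.099]
ft_force: [-1.8, -0.7, -0.4]
```

View pics/c5.png

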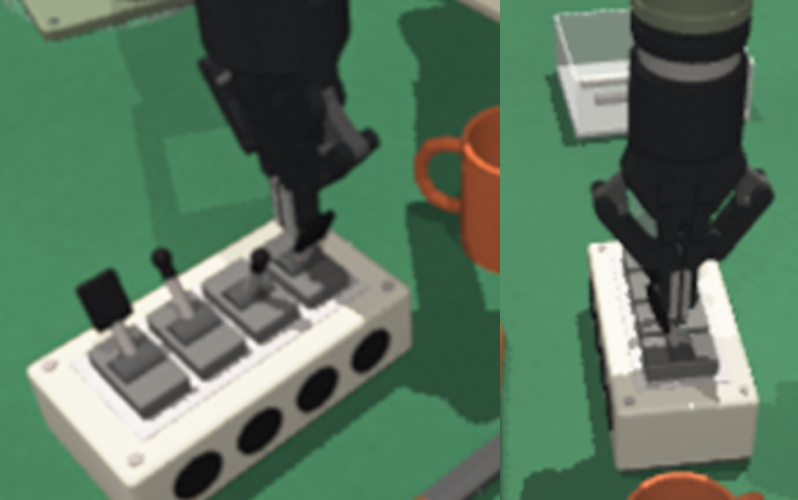

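The paddle now leans away, at (318,232) ahead of the finger. I'll keep pushing until the force shows the hard stop.

Scaled: 0.002 m / 0.8 = 0.0025.

```bash
(echo '[{"ty":0.0025,"aperture":0},{"ty":0.0025,"aperture":0}]' | python3 shift.py; echo '[{"ty":0.0025,"aperture":0},{"ty":0.0025,"aperture":0}]' | python3 shift.py)| grep -E 'pos|ft'
```

```text
tool_pos: [0.5444, -0.0501, 0.0991]
ft_force: [-1.3, 1.1, -0.8]
tool_pos: [0.5447, -0.05, 0.0989]
ft_force: [-6.7, -1.0, 3.8]
```

Scaled: 0.002 m / 0.8 = 0.0025.

```bash
(echo '[{"ty":0.0025,"aperture":0},{"ty":0.0025,"aperture":0},{"ty":0.0025,"aperture":0}]' | python3 shift.py)| grep -E 'pos|ft'; python3 -c "
import numpy as np
p=np.load('p.npy');print(p)"
```

```text
tool_pos: [0.5448, -0.05, 0.0988]
ft_force: [-10.9, -3.3, 7.4]
[ 0.55318678 -0.10616303  0.24141716]
```

Scaled: -0.114 m / 0.8 = -0.1425, -0.072 m / 0.8 = -0.09.

```bash
(echo '[{"ty":-0.0438,"aperture":0},{"ty":-0.09,"aperture":0},{"ty":-0.09,"tz":-0.05,"aperture":0},{"tx":-0.0438,"ty":-0.09,"tz":-0.05,"aperture":0},{"tx":-0.0875,"ty":-0.09,"tz":-0.05,"aperture":0},{"tx":-0.1425,"ty":-0.09,"tz":-0.05,"aperture":0},{"tx":-0.1425,"ty":-0.09,"tz":-0.05,"aperture":0},{"tx":-0.1425,"ty":-0.09,"aperture":0},{"tx":-0.1425,"ty":-0.09,"aperture":0},{"tx":-0.1425,"ty":-0.09,"aperture":0}]' | python3 shift.py
echo '[{"ty":0.0188,"aperture":0},{"ty":0.0313,"aperture":0},{"ty":0.04,"aperture":0},{"ty":0.0488,"aperture":0}]' | python3 shift.py
echo '[{"ty":0.0088,"aperture":0},{"ty":0.0175,"aperture":0},{"ty":0.0263,"aperture":0},{"ty":0.0325,"aperture":0},{"ty":0.0325,"aperture":0}]' | python3 shift.py)| grep -E 'time|pos|ft'
```

```text
time_s: 5.73
tool_pos: [0.503, -0.1758, 0.0971]
ft_force: [-0.3, 0.3, 0.6]
time_s: 6.07
tool_pos: [0.544, -0.1676, 0.1005]
ft_force: [-1.3, -0.9, 1.1]
time_s: 6.48
tool_pos: [0.5688, -0.1612, 0.0987]
ft_force: [0.4, 0.1, -0.2]
```

Scaled: 0.003 m / 0.8 = 0.0038.

```bash
(echo '[{"ty":0.0038,"aperture":0},{"ty":0.0038,"aperture":0}]' | python3 shift.py
echo '[{"ty":0.0025,"aperture":0},{"ty":0.0025,"aperture":0}]' | python3 shift.py
echo '[{"ty":0.0025,"aperture":0},{"ty":0.0025,"aperture":0}]' | python3 shift.py)| grep -E 'time|pos|ft'
```

```text
time_s: 6.65
tool_pos: [0.5703, -0.1609, 0.0986]
ft_force: [-3.4, -0.7, -0.3]
time_s: 6.82
tool_pos: [0.5704, -0.1608, 0.0985]
ft_force: [-6.6, -0.8, 3.6]
time_s: 6.98
tool_pos: [0.5706, -0.1608, 0.0985]
ft_force: [-12.0, -3.0, 5.3]
```

The same stop signature shows here. I'll retreat and check.

Scaled: -0.12 m / 0.8 = -0.15, -0.1 m / 0.8 = -0.125.

```bash
echo '[{"ty":-0.0438,"aperture":0},{"ty":-0.09,"aperture":0},{"ty":-0.125,"tz":-0.05,"aperture":0},{"ty":-0.15,"tz":-0.1,"aperture":0},{"ty":-0.15,"tz":-0.125,"aperture":0},{"ty":-0.15,"tz":-0.125,"aperture":0},{"ty":-0.15,"tz":-0.125,"aperture":0},{"ty":-0.15,"tz":-0.125,"aperture":0}]' | python3 shift.py | grep -E 'time|pos|ft'
python3 - <<'E'
from h import *
p=np.load('p.npy')
a=[cv2.resize(viewer.capture(n),(800,600),interpolation=cv2.INTER_CUBIC) for n in("scene","side")]
r=[(150,270,270,220),(370,150,130,170)]
out=[]
for n,im,(x,y,w,h),W in zip(("scene","side"),a,r,(480,320)):
    k=np.array([W/w,400/h if n=="side" else 480/w]); im=cv2.resize(im[y:y+h,x:x+w],(W,int(h*k[1])))
    for Y,q,c in((-.057,1,(0,0,255)),(.057,1,(0,0,255)),(-.019,0,(255,255,0)),(.019,1,(255,255,0))):
        for u in proj(n,box(p,tip(Y,q,.052))): cv2.circle(im,tuple(int(v) for v in (u-[x,y])*k),2,c,-1)
    out.append(cv2.resize(im,(W,400)) )
cv2.imwrite("pics/f.png",np.hstack(out))
E
```

```text
time_s: 7.65
tool_pos: [0.4583, -0.188, 0.199]
ft_force: [1.0, 0.6, -0.3]
```

View pics/f.png

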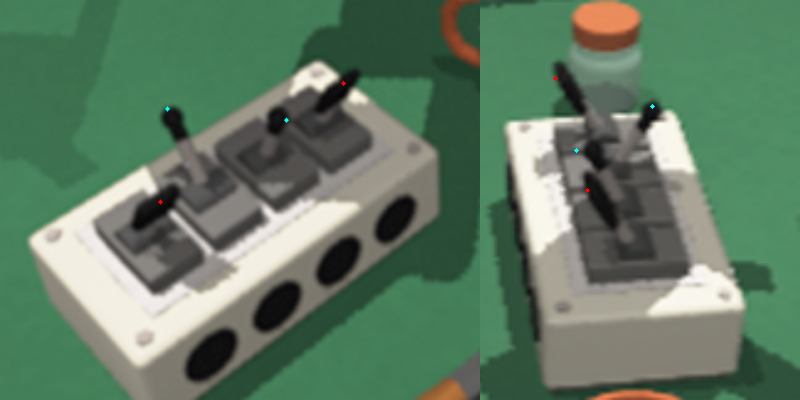

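Both paddles now lean away, at (155,207) and (338,90) in the left image, and sit at the predicted on positions. The slims are unchanged. Handing in.

```bash
python3 -c "
from plant import ctrl, viewer, ticket, monitor
print(ticket.finish_job())"
```

```text
the job is handed in; nothing more can be done
None
```

Both paddle toggles are flipped fully away against their hard stops, the two slim toggles look untouched in the final picture, and the job was handed in at about 7.8 s.

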